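Hold a trial lens flush on the sloped port of a lens transmission meter

TASK

Read a trial lens on the lens meter: swing the meter's dust shutter aside by its knob, then pick up the trial lens that lies out on the bare desk top (not those in the tray). Tilt it to the slope of the meter's port, lay its rim down into the two rest pins so that it is centred, tab pointing up the slope, and gently press it flush on the sprung collar until the collar is fully home. Finish while holding it there, still gripped and pressed, for the reading; leave everything else where it stands.

Things in the scene. Friction and masses are not known exactly. Their poses are not given: they have to be found in the camera images.
- lens: the trial lens to be read, lying flat on the bare desk: a round metal rim 38 mm across and 8 mm thick with a straight tab 8 mm wide, 16 mm long and 8 mm thick; 10 to 20 g. Origin on the underside; z up through the glass, the tab points along its -y (tab from y = -11 to -27 mm, rim centre at y = +7.5 mm). Both faces are level planes. The other two trial lenses lie in the steel tray at the left
- lens_mid (a point): centre of the rim of that lens, on its underside; axes as lens
- meter: the lens meter, a fixed white desk instrument with a base 170 x 206 mm and 22 mm high, a head that tilts between two cheeks 115 mm high, and its port on the sloping face. Origin under the base, below the tilt axis (85 mm up, along the meter's y); x points to its rear, away from its user. Cheeks and clamp knobs span y = -128 to +111 mm
- head (a joint): tilt of the head, rad: 0 is level, positive leans the face towards the meter's front (-x). Clamped stiff; it does not give under the hand. The head is 124 x 178 x 36 mm, from y = -98 to +80 mm
- port (a point): centre of the port, in the plane where the collar's top lies when fully home, 14 mm above the head's face (34 mm from the tilt axis). x points up the slope, y to the meter's left, z straight out of the face. Two steel rest pins of 6 mm diameter stand square to the face at x = -15.8, y = +15.8 and -15.8 mm, their tops 11.5 mm above this plane: a lens rim that touches both is centred on the port to 1 mm. Up the slope of the port and to its right the face is free
- collar (a joint): travel of the sprung port collar into the head, m: 0 is out (its flat ring top, 39 mm outside and 29 mm inside diameter, stands 4 mm above port), 0.004 is fully home. Starts to move at about 1.5 N, fully home at 2.5 N
- shutter (a joint): swing of the dust shutter, rad: 0 covers the port, positive swings its disc down the slope and to the left, stop at 1.75. It turns about an axis square to the face, 54 mm to the left (+y) of the port, lightly stiff (0.03 N m) and stays where it is left. Disc 41 mm across and 3 mm thick, underside 12.5 mm above port; the pivot's top is 19 mm above port
- shutter_knob (a point): top centre of the shutter's upright round knob, 12 mm in diameter and 18 mm tall above the disc, 54 mm from the pivot axis; z square to the face. The knob stands over the port when shut
- tray: open steel tray 100 x 150 x 18 mm, fixed, at the left; holds two other trial lenses. Origin under its centre
- lens_b: another trial lens, in the tray; leave it
- lens_c: another trial lens, in the tray; leave it
- occluder: black eye occluder paddle, 188 mm long, 56 mm wide and 8 mm thick, flat on the desk; leave it
- loupe: black round stand magnifier, 36 mm across, 26 mm tall; leave it
- lens_tin: round tin, 40 mm across, 18 mm tall; leave it
- drops: small drop bottle, 25 mm across, 62 mm tall, behind and right of the meter; leave it
- gel: larger gel bottle, 44 mm across, 85 mm tall, behind and left of the meter; leave it
- penlight: penlight, 120 mm long and 14 mm thick, flat on the desk at the left; leave it

How it is judged:
By the outcome, as a careful person would: the job done as asked, in the order asked, and still so for the second after the job is handed in, while the arm keeps its last pose, push and grip.
It also fails if it takes over 45 s, if anything falls off the work surface, if the arm or the gripper's body presses on something with over 40 N, if the wrist force passes 120 N, or if a joint passes its speed limit or range.

ROBOT

A 7-joint arm with a two-finger parallel gripper is mounted at the origin on a cart in front of the work surface, level with it; the furniture and walls round the work are solid. World frame = base frame: x ahead of the robot, y to its left, z up, the work surface at z = 0. Lengths are in m, angles in rad, forces in N, time in s.
With the tool pointing down it reaches from about 0.425 to 0.875 m from the base axis. Payload 4.7 kg.
Tool frame: the origin (TCP) lies midway between the tips of the shut fingers; the grasp point (between the pads) lies 19 mm behind it (ctrl.grip_point_offset is the distance from the TCP to the grasp point, in m); z points along the fingers, y is the line along which they close (so a half turn about z gives the same grasp; the last joint's range is limited). The gripper opens to 87 mm and grips with 3 to 60 N. Pads are 19 mm wide; open, the fingers measure 117 mm over their backs; the gripper's body (75 mm by 190 mm) begins 51 mm behind the grasp point.
Start: joints at [1.145, 0.321, -0.07, 1.45, 0.023, 1.371, -0.057], TCP at [0.277, -0.588, 0.223] pointing down, gripper open.
Joint ranges: [-2.86, 2.86], [-0.3, 2.09], [-1.38, 1.24], [0.06, 2.45], [-1.56, 4.7], [0.09, 2.05], [-2.69, 2.69]. Speed limits (rad/s): [2.57, 2.57, 3.14, 3.14, 3.14, 3.14, 3.14].

INTERFACE

Orientations are given as a rotation vector (axis times angle).
In Python, from bench import ctrl gives the robot as it stands.
- The arm moves only by the tool move_arm, never from a script. Its argument "increments" is text: rows parted by semicolons, each of 7 numbers parted by spaces: the shift along the world's x, y, z in mm, then the turn, a rotation vector about the world's x, y, z in degrees, then the closure in counts, from 0 (fully open) to 255 (shut). A call has exactly 8 rows; each row shifts and turns the commanded pose from where the row before left it; what a row does not reach is not made up. A row lasts 1/12 s, in which the tool goes at most 41.7 mm and 7.16 degrees, less where a joint would pass 70% of its speed; a pose out of reach is approached as far as the arm can. A call with a gripper value outside its range is refused whole. The fingers move at their own pace and stop on an object; "grip_force" is the grip in N (left out, the last holds). Time passes only in rows, so rows that do not move let the fingers close, or fill a call up. It gives the time, the measured TCP pose, the force, the opening and the grip force at its end, in the units of the state.
- ctrl.get_state(): the state, without advancing time (a new reading comes with each control period).
- ctrl.get_image(name): name is "scene" or "side" or "wrist"; returns a dict with "frame" (400x640x3 uint8, red, green, blue), "depth" (400x640 float32, m along the optical axis (not along the pixel's ray), 0 where there is no reading), "fx", "fy", "cx", "cy" (pixels), "position" and "orientation" of the camera in the world. Camera axes: x right, y down, z forward; pixel columns grow to the right and rows downward; lengths in m; the calibration is good to about 2 mm. A picture is of the moment at which its call begins.
- ctrl.close_job(): hands the job in; it is judged then, once.
Trained networks look in a picture, given as the dict that the camera call returned (one of the last four; its "shot" number tells which), for a name from the list of things; names that differ only in an ending like _2 or _b are one class to them, and where a whole thing is asked for, a point or a joint stands for the part that bears it (a point fixed in the world has none). Each returns a list of dicts, best first, with "score" (0 to 1); they miss things now and then, are a little off and sometimes report something else, mostly with a low value. They report only what shows in the picture. A call takes as long as a camera call.
- ctrl.find_in(target, picture): "centre" ([x, y, z] in m, in world coordinates, good to about 4 mm: the middle of the surface that is visible of it).
- ctrl.silhouettes(target, picture): "region" (400x640 bool, what is visible of it).
The state is a dict: "time": time; "joint_positions": joint angles; "qd": joint speeds; "joint_torque": joint torques, N m; "position": TCP position; "tool_rot": TCP orientation; "ft_force": force on the tool from outside, world axes, zero at the start; "torque": the same for the moment, N m; "grip_width": opening from 0.0 (shut) to 1.0 (fully open); "grip_force": force on a finger pad.
Only numpy, scipy, OpenCV 4.12 (cv2) and the standard library are available. Lean on these libraries where they do the work, as an engineer would, in place of code of your own. Each camera call takes 0.05 s, during which the arm holds its last target. There are 200 camera calls.

## Working session

There is one attempt and no reset: what is moved stays moved. The work goes in short steps, Python scripts to look and compute and a tool call to move; the robot and the scene stay as the last step left them, time stands still between calls to the robot, and variables do not carry over. Pictures are saved under pics/ and viewed, at most 10 in all, crops included, and the job is handed in when it is done.

Besides the shell and the picture viewer there is one more tool, called after "Emit:" as a command line: name --argument value ..., lists and objects as JSON in quotes. move_arm: Moves the arm, as the interface text tells. Its arguments: {"type":"object","properties":{"increments":{"type":"string"},"grip_force":{"type":"number"}},"required":["increments"]}

```bash
mkdir -p pics; ls; cat > h.py <<'E'
import numpy as np, cv2
from scipy.spatial.transform import Rotation as R
from bench import ctrl
def camR(im):
    o=np.array(im["orientation"],float)
    return o if o.shape==(3,3) else (R.from_rotvec(o).as_matrix() if o.size==3 else R.from_quat(o).as_matrix())
def cloud(im):
    d=im["depth"]; v,u=np.mgrid[:d.shape[0],:d.shape[1]]
    p=np.stack([(u-im["cx"])/im["fx"]*d,(v-im["cy"])/im["fy"]*d,d],-1)
    return p@camR(im).T+np.array(im["position"])
def save(im,n): cv2.imwrite(f"pics/{n}.png",im["frame"][...,::-1])
E
python3 - <<'E'
from h import *
for n in ["scene","side"]:
    im=ctrl.get_image(n); save(im,n+"0"); print(n,im["position"],im["orientation"],im["fx"])
    np.savez(n+"0.npz",c=cloud(im),d=im["depth"],f=im["frame"])
    for t in ["lens","meter","port","shutter_knob","shutter","tray","head"]:
        print(t,[(np.round(r["centre"],3).tolist(),round(r["score"],2)) for r in ctrl.find_in(t,im)])
s=ctrl.get_state(); print(s)
E
```

```text
pics
scene [-0.14758079  0.53839617  0.60908633] [-1.18396336  2.06017015 -1.19799017] 414.3176454185151
lens [([0.47, -0.19, 0.006], 0.65), ([0.551, 0.312, 0.012], 0.58), ([0.534, 0.373, 0.006], 0.56)]
meter [([0.595, 0.051, 0.079], 0.57)]
port [([0.603, 0.04, 0.1], 0.8)]
shutter_knob [([0.59, 0.036, 0.13], 0.68)]
shutter [([0.594, 0.035, 0.13], 0.6)]
tray [([0.551, 0.34, 0.002], 0.59)]
head [([0.595, 0.042, 0.101], 0.86)]
side [0.05432041 1.10325029 0.68757561] [-0.5837646   2.40953154 -1.49273107] 430.15218427943853
lens [([0.543, 0.371, 0.01], 0.65), ([0.432, 0.336, 0.008], 0.37)]
meter [([0.6, 0.083, 0.076], 0.87), ([0.433, 0.339, 0.013], 0.6)]
port [([0.605, 0.056, 0.109], 0.8)]
shutter_knob [([0.592, 0.039, 0.127], 0.49)]
shutter [([0.606, 0.057, 0.107], 0.62)]
tray [([0.556, 0.344, -0.002], 0.89), ([0.469, -0.192, 0.005], 0.66)]
head [([0.601, 0.051, 0.113], 0.69)]
{'time': 0.8, 'joint_positions': array([ 1.14511543,  0.32099222, -0.07011784,  1.45049938,  0.02259644,
        1.37082433, -0.05693552]), 'qd': array([ 0.00194917,  0.00027749,  0.00082745, -0.00060249, -0.00063386,
        0.00312983,  0.00048998]), 'joint_torque': array([-5.94302634e-06, -4.91044664e+01, -4.03092820e-01, -3.12756121e+01,
       -6.38702698e-02,  3.32848902e-02,  1.71149026e-05]), 'position': array([ 0.27672461, -0.58816472,  0.22259204]), 'tool_rot': array([ 3.06587850e+00,  6.85236848e-01, -3.36366075e-05]), 'ft_force': array([-0.20193044, -0.92566033, -0.1834225 ]), 'torque': array([-0.01963698, -0.01288556, -0.00148567]), 'grip_force': 0.0, 'grip_width': 0.9979220984063895}
```

View images.

View pics/scene0.png

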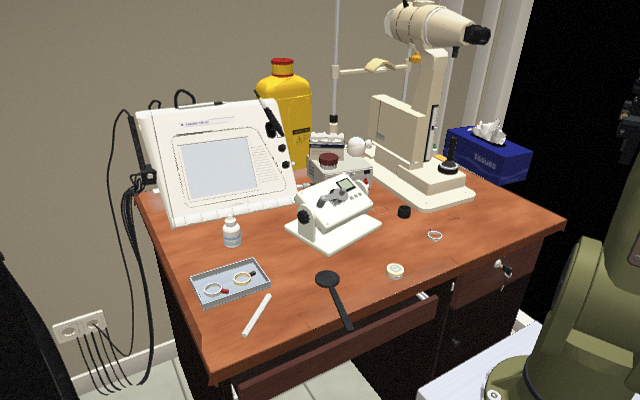

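View pics/side0.png

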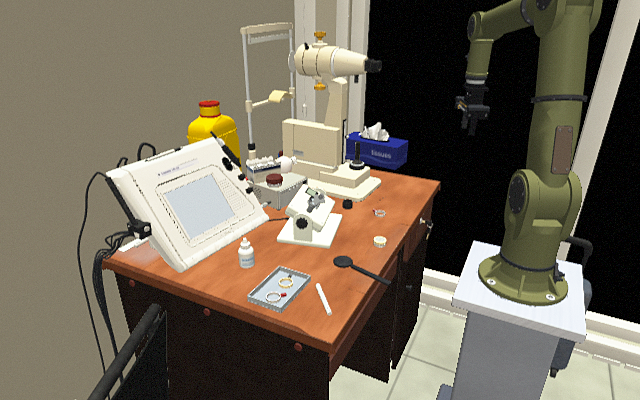

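```bash
cat >> h.py <<'E'
def plane(p,it=400,t=.0025):
    g=np.random.default_rng(0);b=None;n=0
    for _ in range(it):
        q=p[g.choice(len(p),3,False)];m=np.cross(q[1]-q[0],q[2]-q[0]);l=np.linalg.norm(m)
        if l<1e-7: continue
        i=abs((p-q[0])@(m/l))<t
        if i.sum()>n:n=i.sum();b=i
    c=p[b].mean(0);m=np.linalg.svd(p[b]-c)[2][2];m*=np.sign(m[2]);return c,m,b
E
python3 - <<'E'
from h import *
for n in ["scene","side"]:
    im=ctrl.get_image(n);c=cloud(im)
    r=ctrl.silhouettes("head",im)[0]; p=c[r["region"]&(im["depth"]>0)]
    ce,m,b=plane(p); print(n,r["score"],len(p),b.sum(),ce.round(4),m.round(3),"tilt",np.degrees(np.arccos(m[2])),"yaw",np.degrees(np.arctan2(-m[1],-m[0])))
    for x in ctrl.silhouettes("lens",im):
        p=c[x["region"]&(im["depth"]>0)]; print(x["score"],len(p),p.mean(0).round(4),p.min(0).round(3),p.max(0).round(3))
# heights of clutter over region around meter
c=np.load("scene0.npz")["c"].reshape(-1,3)
for y in np.arange(-.4,.3,.1):
    q=c[(c[:,1]>y)&(c[:,1]<y+.1)&(c[:,0]>.35)&(c[:,0]<1.1)]
    print(round(y,1),[(round(x,1),round(float(q[(q[:,0]>x)&(q[:,0]<x+.1),2].max(initial=-1)),2)) for x in np.arange(.4,1.1,.1)])
E
```

```text
scene 0.85 2726 1719 [0.614  0.0275 0.1003] [-0.439 -0.104  0.893] tilt 26.8088901597798 yaw 13.296321647691142
0.73 137 [0.5492 0.308  0.0081] [0.53  0.281 0.001] [0.57  0.33  0.013]
0.68 150 [0.5416 0.3727 0.0074] [0.522 0.355 0.002] [0.568 0.393 0.013]
0.54 80 [ 0.469  -0.1928  0.0052] [ 0.448 -0.208 -0.001] [ 0.495 -0.17   0.011]
side 0.56 1231 711 [0.6189 0.0356 0.1022] [-0.442 -0.099  0.892] tilt 26.925445630700633 yaw 12.58359703950459
0.45 118 [0.5528 0.3106 0.0068] [ 0.533  0.277 -0.002] [0.576 0.335 0.013]
0.43 123 [0.5454 0.3767 0.0075] [0.524 0.355 0.   ] [0.568 0.4   0.013]
-0.4 [(np.float64(0.4), 0.0), (np.float64(0.5), 0.5), (np.float64(0.6), 0.52), (np.float64(0.7), 0.54), (np.float64(0.8), 0.53), (np.float64(0.9), 0.35), (np.float64(1.0), 0.32)]
-0.3 [(np.float64(0.4), 0.01), (np.float64(0.5), 0.03), (np.float64(0.6), 0.5), (np.float64(0.7), 0.51), (np.float64(0.8), 0.51), (np.float64(0.9), 0.32), (np.float64(1.0), 0.52)]
-0.2 [(np.float64(0.4), 0.01), (np.float64(0.5), 0.03), (np.float64(0.6), 0.03), (np.float64(0.7), 0.08), (np.float64(0.8), 0.15), (np.float64(0.9), 0.24), (np.float64(1.0), 0.3)]
-0.1 [(np.float64(0.4), 0.02), (np.float64(0.5), 0.09), (np.float64(0.6), 0.13), (np.float64(0.7), 0.11), (np.float64(0.8), 0.15), (np.float64(0.9), 0.25), (np.float64(1.0), 0.36)]
-0.0 [(np.float64(0.4), 0.02), (np.float64(0.5), 0.14), (np.float64(0.6), 0.13), (np.float64(0.7), 0.05), (np.float64(0.8), 0.26), (np.float64(0.9), 0.31), (np.float64(1.0), 0.31)]
0.1 [(np.float64(0.4), 0.01), (np.float64(0.5), 0.12), (np.float64(0.6), 0.13), (np.float64(0.7), 0.04), (np.float64(0.8), 0.18), (np.float64(0.9), 0.31), (np.float64(1.0), 0.27)]
0.2 [(np.float64(0.4), 0.02), (np.float64(0.5), 0.02), (np.float64(0.6), 0.09), (np.float64(0.7), 0.08), (np.float64(0.8), 0.16), (np.float64(0.9), 0.27), (np.float64(1.0), 0.31)]
```

Emit:
move_arm --increments "5 40 8 0 0 0 0;5 40 8 0 0 0 0;10 39 8 0 0 0 0;12 38 0 0 0 0 0;12 38 0 0 0 0 0;12 38 0 0 0 0 0;12 38 0 0 0 0 0;12 38 0 0 0 0 0"

```text
time: 1.77
position: [0.357, -0.2773, 0.2469]
tool_rot: [3.065, 0.685, 0.0]
ft_force: [1.5, 0.4, -0.4]
grip_width: 0.998
grip_force: 0.0
```

```bash
python3 - <<'E'
from h import *
im=ctrl.get_image("wrist");save(im,"w1");print(im["position"],im["orientation"],im["fx"])
print(camR(im).round(3).tolist())
for t in ["lens","shutter_knob","port"]:
    print(t,[(np.round(r["centre"],3).tolist(),round(r["score"],2)) for r in ctrl.find_in(t,im)])
E
```

```text
[ 0.42058836 -0.24822168  0.4093782 ] [ 2.4632872  -1.56317656 -0.20078614] 342.717829254483
[[0.426, -0.875, -0.23], [-0.905, -0.412, -0.109], [0.001, 0.254, -0.967]]
lens [([0.477, -0.198, 0.013], 0.56)]
shutter_knob []
port []
```

View pics/w1.png

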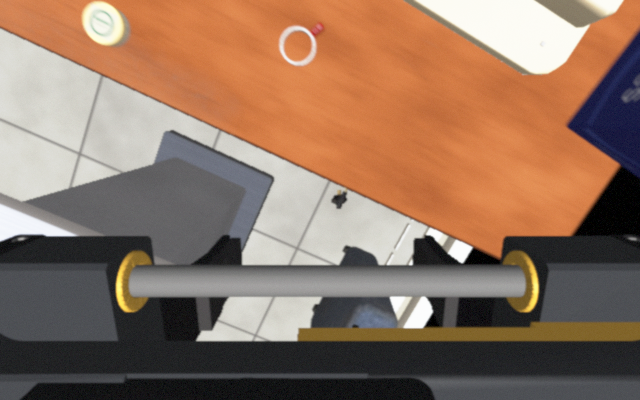

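```bash
cat >> h.py <<'E'
def target(n,sgn=-1):
    n=n/np.linalg.norm(n); my=np.cross(n,[-n[0],-n[1],0.]); my/=np.linalg.norm(my); my*= 1 if my[1]>0 else -1
    z=-n;y=sgn*my;return np.stack([np.cross(y,z),y,z],1)
def turn(T):
    c=R.from_rotvec(ctrl.get_state()["tool_rot"]).as_matrix(); return np.degrees(R.from_matrix(T@c.T).as_rotvec())
E
python3 - <<'E'
from h import *
print(turn(target(np.array([-.44,-.1,.893]))))
E
```

```text
[  8.87916322 -25.37287584 -12.2962898 ]
```

Emit:
move_arm --increments "15 36 -6 1.1 -3.2 -1.5 0;15 36 -6 1.1 -3.2 -1.5 0;16 36 -6 1.1 -3.2 -1.5 0;16 36 -7 1.1 -3.2 -1.5 0;16 36 -7 1.1 -3.2 -1.5 0;16 36 -7 1.1 -3.2 -1.5 0;16 36 -7 1.1 -3.1 -1.5 0;16 37 -7 1.2 -3.1 -1.8 0"

```text
time: 2.63
position: [0.4841, -0.0301, 0.1967]
tool_rot: [-3.01, -0.362, -0.623]
ft_force: [1.3, 0.3, -1.4]
grip_width: 0.997
grip_force: 0.0
```

```bash
python3 - <<'E'
from h import *
im=ctrl.get_image("wrist");save(im,"w2");c=cloud(im);print(ctrl.get_state()["position"])
for t in ["port","shutter_knob","shutter"]:
    print(t,[(np.round(r["centre"],4).tolist(),round(r["score"],2)) for r in ctrl.find_in(t,im)])
for t in ["head","shutter_knob"]:
    for r in ctrl.silhouettes(t,im):
        m=r["region"]&(im["depth"]>0); p=c[m]; v,u=np.where(m)
        ce,n,b=plane(p); print(t,r["score"],len(p),b.sum(),ce.round(4),n.round(4),(u.min(),u.max(),v.min(),v.max()))
        if t=="head": np.savez("head.npz",p=p,ce=ce,n=n)
np.savez("w2.npz",c=c)
E
```

```text
bash:   582 Killed                     python3 - <<'E'
from h import *
im=ctrl.get_image("wrist");save(im,"w2");c=cloud(im);print(ctrl.get_state()["position"])
for t in ["port","shutter_knob","shutter"]:
    print(t,[(np.round(r["centre"],4).tolist(),round(r["score"],2)) for r in ctrl.find_in(t,im)])
for t in ["head","shutter_knob"]:
    for r in ctrl.silhouettes(t,im):
        m=r["region"]&(im["depth"]>0); p=c[m]; v,u=np.where(m)
        ce,n,b=plane(p); print(t,r["score"],len(p),b.sum(),ce.round(4),n.round(4),(u.min(),u.max(),v.min(),v.max()))
        if t=="head": np.savez("head.npz",p=p,ce=ce,n=n)
np.savez("w2.npz",c=c)
E
```

View pics/w2.png

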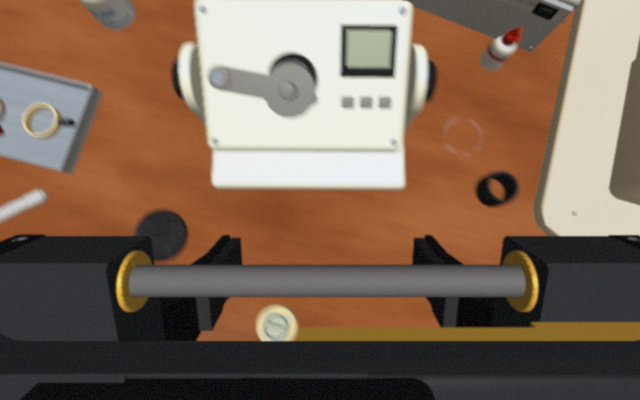

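```bash
cat > look.py <<'E'
from h import *
im=ctrl.get_image("wrist");save(im,"w3");c=cloud(im);s=ctrl.get_state();print(s["position"],s["tool_rot"],s["time"])
np.savez("w3.npz",c=c,f=im["frame"])
print(im["position"])
for t in ["port","shutter_knob","shutter"]:
    print(t,[(np.round(r["centre"],4).tolist(),round(r["score"],2)) for r in ctrl.find_in(t,im)])
for t in ["head","shutter_knob"]:
    for r in ctrl.silhouettes(t,im):
        m=r["region"]&(im["depth"]>0); p=c[m]; v,u=np.where(m)
        ce,n,b=plane(p,100); print(t,r["score"],len(p),b.sum(),ce.round(4),n.round(4),(u.min(),u.max(),v.min(),v.max()))
        if t=="head": np.savez("head.npz",p=p,ce=ce,n=n)
E
python3 look.py; ls pics
```

```text
scene0.png
side0.png
w1.png
w2.png
w3.pngbash:   608 Killed                     python3 look.py
```

```bash
sed -i 's/np.linalg.svd(p\[b\]-c)/np.linalg.svd(p[b]-c,full_matrices=False)/' h.py; python3 look.py
```

```text
[ 0.48273345 -0.02993333  0.1963434 ] [-3.01059727 -0.36933154 -0.61659773] 3.1833
[ 0.48367142 -0.03039649  0.37316811]
port [([0.6205, 0.0226, 0.1115], 0.6), ([0.4648, 0.1437, 0.0042], 0.43)]
shutter_knob [([0.591, 0.0404, 0.1291], 0.65)]
shutter [([0.5896, 0.041, 0.1269], 0.92), ([0.6821, 0.259, 0.0206], 0.46)]
head 0.62 31241 26259 [0.6264 0.0188 0.1053] [-0.4367 -0.1016  0.8938] (np.int64(196), np.int64(415), np.int64(0), np.int64(152))
shutter_knob 0.78 3499 3148 [0.5977 0.0412 0.1272] [-0.4318 -0.125   0.8933] (np.int64(210), np.int64(317), np.int64(64), np.int64(116))
```

```bash
python3 - <<'E'
from h import *
z=np.load("w3.npz");c=z["c"];h=np.load("head.npz");n=h["n"];ce=h["ce"];T=target(n);F=np.stack([T[:,0],-T[:,1],n],1)
q=(c-ce)@F
reg=np.zeros(q.shape[:2],bool);reg[40:130,190:330]=1
for lo,hi in [(43,52),(29.5,36),(24,29)]:
    m=reg&(q[...,2]>lo/1e3)&(q[...,2]<hi/1e3)&np.isfinite(q[...,0]);v,u=np.where(m);p=q[m]*1e3
    if lo==29.5:
        k=p[:,1]>p[:,1].max()-25; p=p[k];v=v[k];u=u[k]
    print(lo,len(p),np.median(p,0).round(1),p.min(0).round(1),p.max(0).round(1),"px",u.min(),u.max(),v.min(),v.max(),"mid",(u.min()+u.max())/2)
m=reg&(q[...,2]>.043)
k=((q[m].min(0)+q[m].max(0))/2);print("knob top world",(ce+F@k).round(4)); print(F.round(4).tolist())
E
python3 - <<'E'
import cv2
i=cv2.imread("pics/w3.png");cv2.imwrite("pics/w3c.png",cv2.resize(i[0:200,160:440],None,fx=2.8,fy=2.8,interpolation=cv2.INTER_CUBIC))
E
```

```text
43 251 [-13.5  12.7  47.2] [-20.4   6.5  43.3] [-7.3 19.  50. ] px 281 298 81 100 mid 289.5
29.5 650 [-5.3 62.4 31.3] [-16.1  49.3  29.5] [ 3.6 74.2 35. ] px 210 244 65 93 mid 227.0
24 620 [-9.4 20.  28.7] [-33.7  -6.7  24.6] [ 5.9 63.3 29. ] px 226 317 63 117 mid 271.5
knob top world [ 5.375e-01 -1.000e-04  2.555e-01]
[[0.8706, -0.2266, -0.4367], [0.2026, 0.974, -0.1016], [0.4484, 0.0, 0.8938]]
```

View pics/w3c.png

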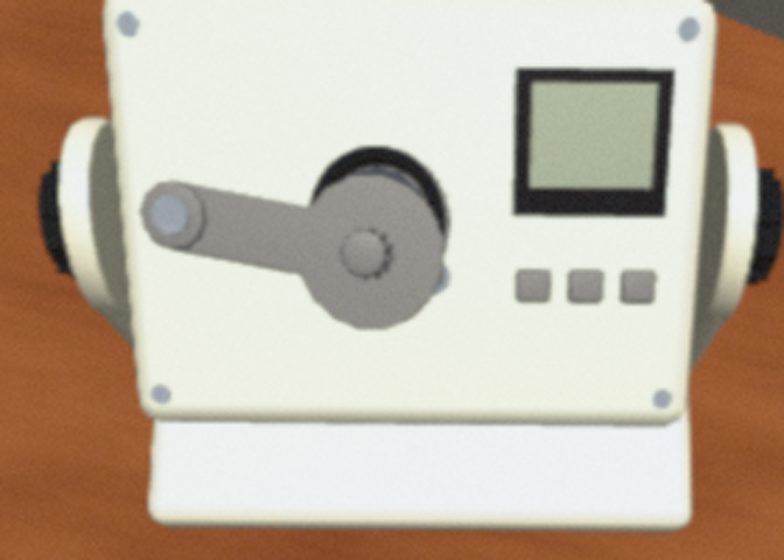

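```bash
cat >> h.py <<'E'
hh=np.load("head.npz");N=hh["n"];CE=hh["ce"];T0=target(N);F=np.stack([T0[:,0],-T0[:,1],N],1)
def goto(f):
    p=ctrl.get_state()["position"]; print("now face",((p-CE)@F*1e3).round(1),"shift mm",((CE+F@(np.array(f)/1e3)-p)*1e3).round(1),"turn",turn(T0).round(2))
E
python3 - <<'E'
from h import *
goto([-13.5,12.8,70]);goto([-13.5,12.8,34]); np.set_printoptions(suppress=True)
print(R.from_matrix(T0).as_rotvec().round(3))
piv=np.array([-4,66]);a0=np.arcsin(9.5/54)
print("arc from knob (world mm), per target angle")
for a in np.linspace(a0,1.72,17)[1:]:
    d=piv+54*np.array([-np.sin(a),-np.cos(a)])-piv-54*np.array([-np.sin(a0),-np.cos(a0)])
    print(round(a,2),(F[:,:2]@d).round(1))
E
```

```text
now face [-94.1 -13.8 148.8] shift mm [ 98.6  50.2 -34.3] turn [ 0.96 -3.39 -0.98]
now face [-94.1 -13.8 148.8] shift mm [114.3  53.9 -66.5] turn [ 0.96 -3.39 -0.98]
[-2.987 -0.343 -0.707]
arc from knob (world mm), per target angle
0.27 [-4.7  0.1 -2.3]
0.37 [-9.4  0.7 -4.5]
0.47 [-14.    1.8  -6.6]
0.56 [-18.5   3.4  -8.7]
0.66 [-22.9   5.4 -10.6]
0.76 [-27.1   7.9 -12.3]
0.85 [-31.1  10.8 -14. ]
0.95 [-34.8  14.2 -15.4]
1.04 [-38.3  17.8 -16.7]
1.14 [-41.4  21.9 -17.8]
1.24 [-44.2  26.2 -18.6]
1.33 [-46.6  30.7 -19.3]
1.43 [-48.6  35.5 -19.7]
1.53 [-50.2  40.5 -19.9]
1.62 [-51.4  45.5 -19.9]
1.72 [-52.1  50.7 -19.7]
```

Move above the knob, partially closed.

Emit:
move_arm --increments "20 10 -7 0.2 -0.7 -0.2 165;20 10 -7 0.2 -0.7 -0.2 165;20 10 -7 0.2 -0.7 -0.2 165;20 10 -7 0.2 -0.7 -0.2 165;19 10 -6 0.2 -0.6 -0.2 165;0 0 0 0 0 0 165;0 0 0 0 0 0 165;0 0 0 0 0 0 165"

```text
time: 4.1
position: [0.5811, 0.0211, 0.1618]
tool_rot: [-2.987, -0.343, -0.706]
ft_force: [-0.1, 0.8, -0.3]
grip_width: 0.48
grip_force: 0.0
```

```bash
python3 - <<'E'
from h import *
goto([-13.5,12.8,70]);goto([-13.5,12.8,34]);print(ctrl.get_state()["grip_width"])
im=ctrl.get_image("wrist");save(im,"w4")
E
```

```text
now face [-13.6  12.5  70.1] shift mm [ 0.1  0.3 -0. ] turn [-0.04 -0.05  0.  ]
now face [-13.6  12.5  70.1] shift mm [ 15.8   4.  -32.2] turn [-0.04 -0.05  0.  ]
0.47959958575377043
```

View pics/w4.png

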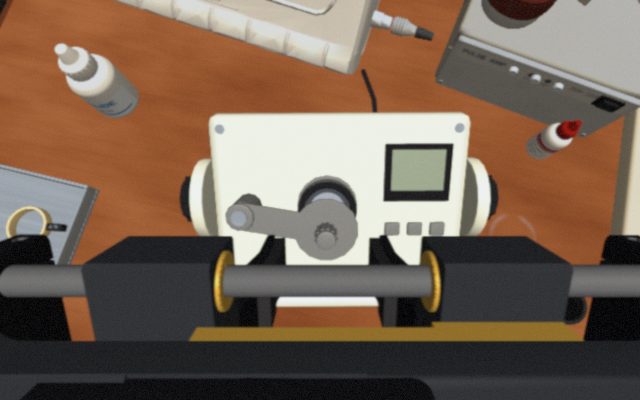

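Emit:
move_arm --increments "4 1 -8 0 0 0 165;4 1 -8 0 0 0 165;4 1 -8 0 0 0 165;3.8 1 -8.2 0 0 0 165;0 0 0 0 0 0 255;0 0 0 0 0 0 255;0 0 0 0 0 0 255;0 0 0 0 0 0 255" --grip_force 5

```text
time: 4.82
position: [0.5976, 0.0256, 0.1301]
tool_rot: [-2.986, -0.343, -0.708]
ft_force: [-0.1, 5.3, -0.6]
grip_width: 0.135
grip_force: 3.9
```

```bash
python3 - <<'E'
from h import *
goto([-13.5,12.8,34]);s=ctrl.get_state();print(s["grip_width"]*87,s["grip_force"])
E
```

```text
now face [-12.6  13.1  34.2] shift mm [-0.7 -0.5 -0.5] turn [-0.05  0.03 -0.01]
11.722073198150229 3.8887068699114025
```

Emit:
move_arm --increments "-4.7 0.8 -2.3 0 0 0 255;-4.7 0.6 -2.2 0 0 0 255;-4.6 1.1 -2.1 0 0 0 255;-4.5 1.6 -2.1 0 0 0 255;-4.4 2 -1.9 0 0 0 255;-4.2 2.5 -1.7 0 0 0 255;-4 2.9 -1.7 0 0 0 255;-3.7 3.4 -1.4 0 0 0 255"

```text
time: 5.48
position: [0.5604, 0.0385, 0.113]
tool_rot: [-2.99, -0.34, -0.702]
ft_force: [-3.5, -5.0, 0.6]
grip_width: 0.138
grip_force: 5.0
```

Emit:
move_arm --increments "-3.5 3.6 -1.3 0 0 0 255;-3.1 4.1 -1.1 0 0 0 255;-2.8 4.3 -0.8 0 0 0 255;-2.4 4.5 -0.7 0 0 0 255;-2 4.8 -0.4 0 0 0 255;-1.6 5 -0.2 0 0 0 255;-1.2 5 0 0 0 0 255;-0.3 2.2 0 0 0 0 255"

```text
time: 6.15
position: [0.5454, 0.0754, 0.1099]
tool_rot: [-2.986, -0.345, -0.707]
ft_force: [-0.7, -1.8, -1.9]
grip_width: 0.133
grip_force: 5.0
```

```bash
python3 - <<'E'
from h import *
goto([-57,72,34]);s=ctrl.get_state();print(s["grip_width"]*87,s["grip_force"],s["ft_force"])
E
```

```text
now face [-57.   73.4  33.8] shift mm [ 0.2 -1.4  0.2] turn [-0.06 -0.   -0.1 ]
11.594482223886734 4.9994149804115295 [-0.73583231 -1.80045776 -1.88450184]
```

Emit:
move_arm --increments "0 0 0 0 0 0 165;0 0 0 0 0 0 165;0 0 0 0 0 0 165;-4 -1 8 0 0 0 165;-6 -1 13 0 0 0 165;-7 -1.5 15 0 0 0 165;-9 -2.5 18 0 0 0 100;5 -10 4 0 0 0 0"

```text
time: 6.82
position: [0.5249, 0.0593, 0.1718]
tool_rot: [-2.985, -0.347, -0.714]
ft_force: [-0.2, -0.9, 0.7]
grip_width: 0.437
grip_force: 0.0
```

Emit:
move_arm --increments "10 -26 6 0 0 0 0;10 -26 6 0 0 0 0;1 -2 1 0 0 0 0;0 0 0 0 0 0 0;0 0 0 0 0 0 0;0 0 0 0 0 0 0;0 0 0 0 0 0 0;0 0 0 0 0 0 0"

```text
time: 7.48
position: [0.5453, 0.0049, 0.1806]
tool_rot: [-2.986, -0.345, -0.706]
ft_force: [-0.2, -0.5, 0.1]
grip_width: 0.976
grip_force: 0.0
```

```bash
cat > look2.py <<'E'
from h import *
im=ctrl.get_image("wrist");save(im,"w5");c=cloud(im)
np.savez("w5.npz",c=c,f=im["frame"],P=im["position"],Rc=camR(im),K=[im["fx"],im["fy"],im["cx"],im["cy"]])
goto([-4,12,14])
for t in ["port","shutter_knob","collar"]:
    print(t,[(((r["centre"]-CE)@F*1e3).round(1),round(r["score"],2)) for r in ctrl.find_in(t,im)])
k=im["frame"];cv2.imwrite("pics/w5c.png",cv2.resize(k[60:260,160:440,::-1],None,fx=2.8,fy=2.8,interpolation=cv2.INTER_CUBIC))
E
python3 look2.py
```

```text
now face [-39.6   4.6 104.3] shift mm [ 68.7  23.5 -64.7] turn [-0.04 -0.02 -0.09]
port [(array([-0.6,  8.7,  9. ]), 0.95)]
shutter_knob [(array([-43.4,  71. ,  33.5]), 0.56)]
collar [(array([-5.6, 13.6, 21.7]), 0.95), (array([  80.3,  222.8, -104.8]), 0.65)]
```

View pics/w5c.png

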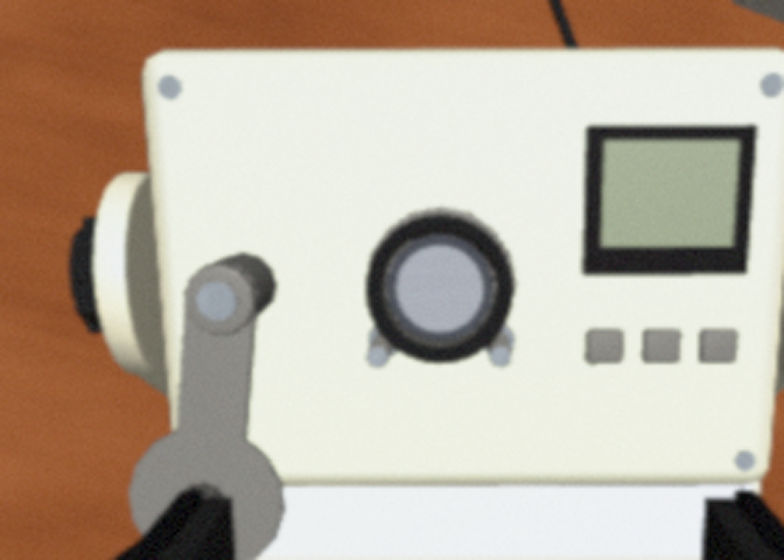

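```bash
python3 - <<'E'
from h import *
z=np.load("w5.npz");P=z["P"];Rc=z["Rc"];fx,fy,cx,cy=z["K"];c=z["c"]
q=(c-CE)@F*1e3
def bp(u,v,h):
    r=F.T@(Rc@np.array([(u-cx)/fx,(v-cy)/fy,1]));o=F.T@(P-CE)*1e3
    return (o+r*(h-o[2])/r[2]).round(1)
px=lambda a,b:(160+a/2.8,60+b/2.8)
print("collar",bp(*px(440.5,286),18),"edges",bp(*px(367,286),18),bp(*px(514,286),18),bp(*px(440,211),18),bp(*px(440,361),18))
print("pins",bp(*px(377,357),25.5),bp(*px(500,355),25.5),"pivot",bp(*px(216,300),33))
m=np.zeros(q.shape[:2],bool);m[125:200,285:350]=1;k=m&(q[...,2]>13)&(q[...,2]<21)&np.isfinite(q[...,0])
p=q[k];print(len(p),np.median(p[:,2]),p.min(0),p.max(0))
d=np.hypot(p[:,0]+4,p[:,1]-12)
from scipy.optimize import minimize
A=p[(p[:,2]>15)];print(((A.min(0)+A.max(0))/2).round(1), np.percentile(A,[1,99],axis=0).round(1))
f=np.zeros(q.shape[:2],bool);f[70:120,230:430]=1;print("face h",np.median(q[f][:,2]))
E
```

```text
collar [-3.  11.2 18. ] edges [-3.1 30.2 18. ] [-3.  -7.9 18. ] [16.1 11.2 18. ] [-22.9  11.4  18. ]
pins [-20.3  27.3  25.5] [-19.7  -4.2  25.5] pivot [-4.5 65.7 33. ]
1194 17.260921572282793 [-23.48874059  -6.88902164  13.00165635] [14.89496293 31.30225764 20.98181899]
[-4.3 12.2 18. ] [[-23.   -6.8  15.3]
 [ 14.7  30.6  19.6]]
face h -0.38748495214413986
```

```bash
cat >> h.py <<'E'
def vert(deg):
    a=np.radians(deg);x=np.array([np.cos(a),np.sin(a),0]);z=np.array([0,0,-1.]);return np.stack([x,np.cross(z,x),z],1)
E
python3 - <<'E'
from h import *
print(turn(vert(-28)).round(2), ctrl.get_state()["joint_positions"].round(2))
E
```

```text
[  3.48  26.99 -40.38] [ 0.24 -0.18 -0.2   2.15 -0.23  0.73 -1.17]
```

Emit:
move_arm --increments "-11 -23 0 0.44 3.37 -5.05 0;-11 -23 0 0.44 3.37 -5.05 0;-11 -24 -6 0.44 3.37 -5.05 0;-12 -24 -11 0.44 3.37 -5.05 0;-12 -24 -11 0.44 3.37 -5.05 0;-12 -24 -11 0.44 3.37 -5.05 0;-12 -23 -11 0.44 3.37 -5.05 0;-12 -23 -11 0.4 3.37 -5.05 0"

```text
time: 8.35
position: [0.4524, -0.1849, 0.1197]
tool_rot: [3.046, -0.767, -0.002]
ft_force: [0.7, 0.2, -1.0]
grip_width: 1.001
grip_force: 0.0
```

Emit:
move_arm --increments "0 0 0 0 0 0 0;0 0 0 0 0 0 0;0 0 0 0 0 0 0;0 0 0 0 0 0 0;0 0 0 0 0 0 0;0 0 0 0 0 0 0;0 0 0 0 0 0 0;0 0 0 0 0 0 0"

```text
time: 9.02
position: [0.4528, -0.1838, 0.1202]
tool_rot: [3.048, -0.76, 0.002]
ft_force: [0.0, -0.1, 0.8]
grip_width: 0.997
grip_force: 0.0
```

```bash
cat > look3.py <<'E'
from h import *
import sys
im=ctrl.get_image("wrist");save(im,sys.argv[1]);Rc=camR(im);P=im["position"]
s=ctrl.get_state();print(s["position"].round(4),"turn to vert",turn(vert(-28)).round(2))
def bp(u,v,h):
    u=np.asarray(u,float);v=np.asarray(v,float)
    r=np.stack([(u-im["cx"])/im["fx"],(v-im["cy"])/im["fy"],np.ones_like(u)],-1)@Rc.T
    return P+r*((h-P[2])/r[...,2])[...,None]
for r in ctrl.find_in("lens",im): print("find",r["centre"].round(4),round(r["score"],2))
for r in ctrl.silhouettes("lens",im):
    m=r["region"]; v,u=np.where(m); print(r["score"],len(u),u.min(),u.max(),v.min(),v.max())
    f=im["frame"].astype(int); red=m&(f[...,0]>f[...,1]+60)&(f[...,0]>f[...,2]+60)
    # hull outline on plane z=.008 ; rim circle fit via ransac
    cs,_=cv2.findContours(m.astype(np.uint8),cv2.RETR_EXTERNAL,cv2.CHAIN_APPROX_NONE);k=max(cs,key=cv2.contourArea)[:,0]
    w=bp(k[:,0],k[:,1],.006)[:,:2]; g=np.random.default_rng(0);best=None;nb=0
    for _ in range(500):
        a=w[g.choice(len(w),3,False)];M=np.c_[2*a,np.ones(3)]
        try:q=np.linalg.solve(M,(a**2).sum(1))
        except Exception: continue
        rr=np.sqrt(max(q[2]+q[:2]@q[:2],0));i=abs(np.hypot(*(w-q[:2]).T)-rr)<.0012
        if .015<rr<.023 and i.sum()>nb: nb=i.sum();best=(q[:2],rr)
    if best is None: continue
    d=w-best[0];far=np.hypot(*d.T)>.025;t=d[far].mean(0)
    print("circle",best[0].round(4),round(best[1],4),nb,len(w),"tab",t.round(4),np.degrees(np.arctan2(t[1],t[0])).round(1),"maxr",np.hypot(*d.T).max())
k=im["frame"][...,::-1];np.save("last.npy",k)
E
python3 look3.py w6
```

```text
[ 0.4528 -0.1838  0.1202] turn to vert [0.05 0.07 0.03]Traceback (most recent call last):
  File "look3.py", line 9, in <module>
    for r in ctrl.find_in("lens",im): print("find",r["centre"].round(4),round(r["score"],2))
                                                   ^^^^^^^^^^^^^^^^^
AttributeError: 'list' object has no attribute 'round'. Did you mean: 'count'?
```

View pics/w6.png

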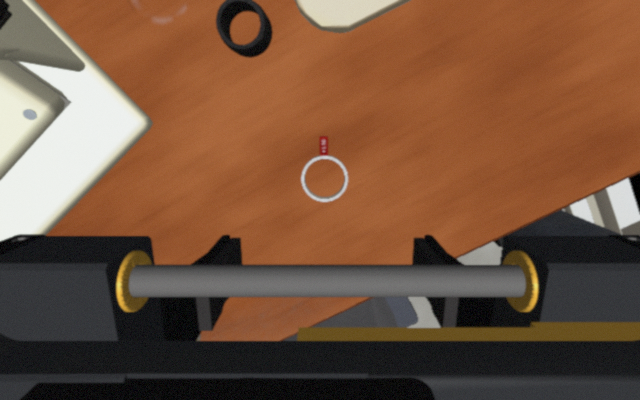

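Lens centred at (325,179), tab straight up at (324,146): yaw is already right. Surroundings clear.

```bash
sed -i 's/r\["centre"\].round/np.round(r["centre"],4).round/' look3.py; python3 look3.py w6b
```

```text
[ 0.4527 -0.184   0.12  ] turn to vert [0.04 0.06 0.05]
find [ 0.4746 -0.1974  0.0091] 0.93
0.67 714 301 347 136 201
circle [ 0.4704 -0.1903] 0.0184 133 261 tab [ 0.0272 -0.014 ] -27.3 maxr 0.0353799471153241
```

Emit:
move_arm --increments "5 -2 -22 0 0 0.6 0;5 -2 -22 0 0 0 0;5 -2 -22 0 0 0 0;4 -1 -20 0 0 0 0;0 0 0 0 0 0 0;0 0 0 0 0 0 0;0 0 0 0 0 0 0;0 0 0 0 0 0 0"

```text
time: 9.93
position: [0.4726, -0.1914, 0.0354]
tool_rot: [3.051, -0.746, 0.005]
ft_force: [0.4, 0.7, -0.3]
grip_width: 1.001
grip_force: 0.0
```

```bash
python3 look3.py w7
```

```text
[ 0.4726 -0.1914  0.0354] turn to vert [ 0.09  0.18 -0.54]
find [ 0.4759 -0.1987  0.0093] 0.91
0.67 1491 295 359 181 264
circle [ 0.4721 -0.1915] 0.0191 146 222 tab [ 0.027  -0.0136] -26.7 maxr 0.03425078818761254
```

View pics/w7.png

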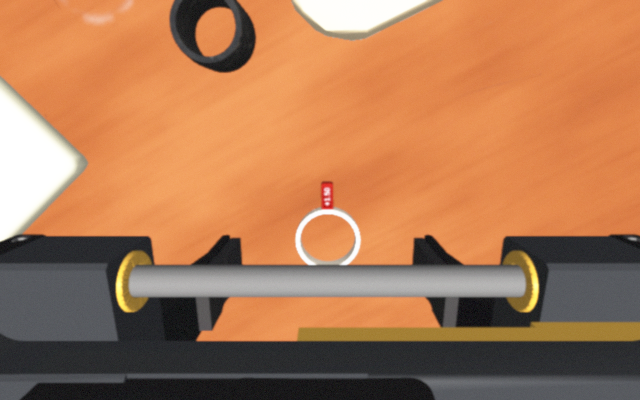

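Emit:
move_arm --increments "0.5 -0.5 -9 0 0 0.5 0;0 0 -9 0 0 0 0;0 0 -8 0 0 0 0;0 0 -6.8 0 0 0 0;0 0 0 0 0 0 0;0 0 0 0 0 0 80;0 0 0 0 0 0 160;0 0 0 0 0 0 255" --grip_force 20

```text
time: 10.75
position: [0.4718, -0.1914, 0.0006]
tool_rot: [3.055, -0.732, 0.0]
ft_force: [-0.3, -0.1, -0.6]
grip_width: 0.853
grip_force: 0.0
```

Emit:
move_arm --increments "0 0 0 0 0 0 255;0 0 0 0 0 0 255;0 0 0 0 0 0 255;0 0 0 0 0 0 255;0 0 0 0 0 0 255;0 0 0 0 0 0 255;0 0 0 0 0 0 255;0 0 0 0 0 0 255"

```text
time: 11.42
position: [0.4722, -0.1915, 0.0011]
tool_rot: [3.055, -0.732, 0.001]
ft_force: [0.4, 0.6, 0.4]
grip_width: 0.418
grip_force: 20.0
```

Emit:
move_arm --increments "0 0 5 0 0 0 255;0 0 10 0 0 0 255;0 0 20 0 0 0 255;0 0 25 0 0 0 255;0 0 30 0 0 0 255;0 0 30 0 0 0 255;0 0 30 0 0 0 255;0 0 20 0 0 0 255"

```text
time: 12.08
position: [0.4734, -0.1919, 0.1755]
tool_rot: [3.054, -0.732, 0.009]
ft_force: [0.1, -1.1, 0.1]
grip_width: 0.418
grip_force: 20.0
```

```bash
python3 - <<'E'
from h import *
for n in ["wrist","scene"]:
    im=ctrl.get_image(n);save(im,"g"+n)
    for r in ctrl.find_in("lens",im): print(n,np.round(r["centre"],4),round(r["score"],2))
w=cv2.imread("pics/gwrist.png")[200:360,200:440]
cv2.imwrite("pics/gw.png",cv2.resize(w,None,fx=3,fy=3,interpolation=cv2.INTER_CUBIC))
print(ctrl.get_state()["position"],turn(T0).round(2)); goto([-4.2+1,11.6,14+60])
E
```

```text
wrist [ 0.4896 -0.2038  0.1819] 0.74
scene [0.553  0.309  0.0078] 0.6
scene [0.5334 0.3758 0.0083] 0.6
[ 0.47242234 -0.1916661   0.17214405] [ -3.26 -26.83  39.33]
now face [-146.7 -170.1  148.4] shift mm [116.3 213.6  -2.2] turn [ -3.26 -26.83  39.33]
```

View pics/gw.png

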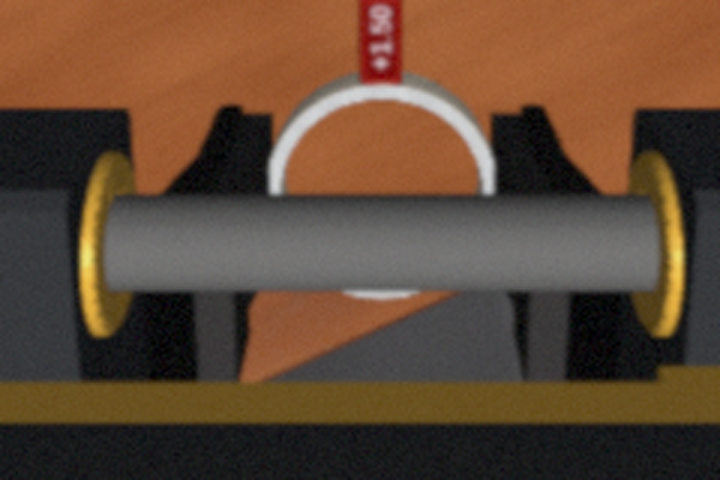

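```bash
python3 - <<'E'
from h import *
im=ctrl.get_image("wrist");Rc=camR(im);P=im["position"];s=ctrl.get_state();p=s["position"];T=R.from_rotvec(s["tool_rot"]).as_matrix()
d=im["depth"]
def bp(u,v,h):
    r=T.T@(Rc@np.array([(u-im["cx"])/im["fx"],(v-im["cy"])/im["fy"],1]));o=T.T@(P-p);return ((o+r*(h-o[2])/r[2])*1e3).round(1)
for v in (227.7,229,299.3): print(bp(327.3,v,-.0069))
print("L/R",bp(200+270/3,262,-.0069),bp(200+494/3,262,-.0069))
c=(cloud(im)-p)@T*1e3
m=(abs(c[...,2])<15)&(abs(c[...,1])<17)&(c[...,0]<60)&(c[...,0]>-40)
q=c[m];print(len(q),q.min(0).round(1),q.max(0).round(1),np.median(q,0).round(1))
t=q[(abs(q[:,1])<5)&(q[:,0]>22)];print("tab top",len(t),np.median(t,0).round(1),t.max(0).round(1))
r=q[(q[:,0]<20)];print("rim",np.median(r[:,2]).round(1), np.percentile(r[:,0],[1,99]).round(1))
E
```

```text
[18.3  0.2 -6.9]
[17.7  0.2 -6.9]
[-20.1   0.3  -6.9]
L/R [  0.5 -18.2  -6.9] [ 0.5 18.7 -6.9]
1289 [-19.6 -17.  -11.1] [34.4 16.9  0.1] [17.5 -0.4 -8.7]
tab top 418 [28.9 -0.4 -8.9] [34.4  3.  -0.8]
rim -8.6 [-18.4  19.7]
```

```bash
python3 - <<'E'
from h import *
goto([-0.8,11.6,75])
E
```

```text
now face [-147.9 -169.7  147.6] shift mm [118.7 213.7   1.1] turn [ -3.26 -26.97  39.33]
```

Emit:
move_arm --increments "10 20 0 -0.35 -2.7 3.9 255;11 21 0 -0.35 -2.7 3.9 255;12 21 0 -0.35 -2.7 3.9 255;12 21 0 -0.35 -2.7 3.9 255;12 21 0 -0.35 -2.7 3.9 255;12 22 0 -0.3 -2.7 3.9 255;12 22 0 -0.3 -2.7 3.9 255;12 22 0 -0.3 -2.7 3.9 255"

```text
time: 13.0
position: [0.5644, -0.0202, 0.1694]
tool_rot: [-3.042, -0.128, -0.575]
ft_force: [0.8, -0.5, 0.4]
grip_width: 0.42
grip_force: 20.0
```

Emit:
move_arm --increments "12 22 0 -0.3 -2.7 3.9 255;12 20 1 -0.3 -2.6 3.9 255;2 2 0 0 0 0.3 255;0 0 0 0 0 0 255;0 0 0 0 0 0 255;0 0 0 0 0 0 255;0 0 0 0 0 0 255;0 0 0 0 0 0 255"

```text
time: 13.67
position: [0.5912, 0.0215, 0.1721]
tool_rot: [-2.986, -0.339, -0.707]
ft_force: [-0.6, 0.1, -0.2]
grip_width: 0.418
grip_force: 20.0
```

```bash
python3 - <<'E'
from h import *
goto([-0.8,11.6,24]); s=ctrl.get_state();print(s["ft_force"],s["grip_width"],s["time"])
im=ctrl.get_image("wrist");save(im,"w8")
c=(cloud(im)-CE)@F*1e3; m=(c[...,2]>50)&(c[...,2]<90)&(abs(c[...,1]-11.6)<6); v,u=np.where(m); q=c[m]; q=q[q[:,0]>20]; print("tab",len(q),np.median(q,0).round(1),q.max(0).round(1))
q=(c[m]); print(np.percentile(q[:,0],[1,99]))
E
```

```text
now face [-0.2 10.6 74.9] shift mm [ 21.4   6.  -45.8] turn [-0.12 -0.03  0.13]
[-0.55333618  0.1282455  -0.1914506 ] 0.418438936207817 13.6667
tab 439 [27.2 10.1 82.1] [33.2 13.5 84.1]
[-19.77548355  32.98085759]
```

Emit:
move_arm --increments "4 1.4 -8 0 0 0 255;4 1 -8 0 0 0 255;4 1 -8 0 0 0 255;4 1 -8 0 0 0 255;3 1 -7 0 0 0 255;3 1 -6.6 0 0 0 255;0 0 0 0 0 0 255;0 0 0 0 0 0 255"

```text
time: 14.38
position: [0.6129, 0.029, 0.1256]
tool_rot: [-2.986, -0.341, -0.705]
ft_force: [-0.6, 0.1, 0.8]
grip_width: 0.418
grip_force: 20.0
```

```bash
cat > st.py <<'E'
from h import *
s=ctrl.get_state();print("t",s["time"],"face pos",((s["position"]-CE)@F*1e3).round(2),"force face",(s["ft_force"]@F).round(2),"turn",turn(T0).round(2),"torque face",(s["torque"]@F).round(3),s["grip_width"])
E
python3 st.py
```

```text
t 14.3833 face pos [-0.57 13.   23.07] force face [-0.13  0.19  0.95] turn [-0.14 -0.09  0.02] torque face [-0.047  0.544 -0.008] 0.41810082179929253
```

Emit:
move_arm --increments "0.2 -0.8 0 0 0 0 255;-0.4 -0.1 -0.2 0 0 0 255;-0.4 -0.1 -0.2 0 0 0 255;-0.4 -0.1 -0.2 0 0 0 255;-0.5 -0.1 -0.3 0 0 0 255;0 0 0 0 0 0 255;0 0 0 0 0 0 255;0 0 0 0 0 0 255"

```text
time: 15.05
position: [0.6117, 0.0276, 0.1257]
tool_rot: [-2.986, -0.341, -0.707]
ft_force: [-0.9, -0.1, -0.6]
grip_width: 0.416
grip_force: 20.0
```

```bash
python3 st.py
```

```text
t 15.05 face pos [-1.92 11.91 23.79] force face [-1.09  0.07 -0.17] turn [-0.12 -0.01  0.03] torque face [-0.013  0.552 -0.015] 0.41602320188014624
```

Emit:
move_arm --increments "-0.4 -0.1 -0.2 0 0 0 255;0 0 0 0 0 0 255;-0.4 -0.1 -0.2 0 0 0 255;0 0 0 0 0 0 255;0 0 0 0 0 0 255;0 0 0 0 0 0 255;0 0 0 0 0 0 255;0 0 0 0 0 0 255"

```text
time: 15.72
position: [0.6109, 0.0274, 0.1252]
tool_rot: [-2.986, -0.341, -0.707]
ft_force: [-0.1, 0.1, -1.1]
grip_width: 0.417
grip_force: 20.0
```

```bash
python3 st.py
```

```text
t 15.7167 face pos [-2.83 11.89 23.75] force face [-0.57  0.1  -0.91] turn [-0.12 -0.01  0.03] torque face [ 0.009  0.521 -0.08 ] 0.4165622073299299
```

Emit:
move_arm --increments "-0.4 -0.1 -0.2 0 0 0 255;0 0 0 0 0 0 255;-0.4 -0.1 -0.2 0 0 0 255;0 0 0 0 0 0 255;0 0 0 0 0 0 255;0 0 0 0 0 0 255;0 0 0 0 0 0 255;0 0 0 0 0 0 255"

```text
time: 16.38
position: [0.6102, 0.0273, 0.1249]
tool_rot: [-2.985, -0.341, -0.707]
ft_force: [0.9, 0.5, -0.4]
grip_width: 0.417
grip_force: 20.0
```

```bash
python3 st.py
```

```text
t 16.3833 face pos [-3.59 11.89 23.8 ] force face [ 0.73  0.26 -0.78] turn [-0.12  0.01  0.03] torque face [-0.039  0.355  0.011] 0.41732996387206844
```

Emit:
move_arm --increments "-0.4 -0.1 -0.2 0 0 0 255;0 0 0 0 0 0 255;0 0 0 0 0 0 255;0 0 0 0 0 0 255;0 0 0 0 0 0 255;0 0 0 0 0 0 255;0 0 0 0 0 0 255;0 0 0 0 0 0 255"

```text
time: 17.05
position: [0.6098, 0.0272, 0.1248]
tool_rot: [-2.985, -0.341, -0.707]
ft_force: [1.6, 0.1, 0.3]
grip_width: 0.418
grip_force: 20.0
```

```bash
python3 st.py
```

```text
t 17.05 face pos [-4.01 11.9  23.83] force face [ 1.53 -0.28 -0.46] turn [-0.12  0.01  0.03] torque face [0.066 0.182 0.071] 0.4184873815219238
```

Emit:
move_arm --increments "0.44 0.1 -0.9 0 0 0 255;0.44 0.1 -0.9 0 0 0 255;0.44 0.1 -0.9 0 0 0 255;0.44 0.1 -0.9 0 0 0 255;0 0 0 0 0 0 255;0 0 0 0 0 0 255;0 0 0 0 0 0 255;0 0 0 0 0 0 255"

```text
time: 17.72
position: [0.6113, 0.0278, 0.1209]
tool_rot: [-2.985, -0.341, -0.706]
ft_force: [0.5, 2.7, 0.2]
grip_width: 0.417
grip_force: 20.0
```

```bash
python3 st.py
```

```text
t 17.7167 face pos [-4.35 12.1  19.63] force face [ 1.06  2.49 -0.26] turn [-0.13 -0.03  0.02] torque face [ 0.358  0.156 -0.007] 0.4171077609917081
```

Emit:
move_arm --increments "0.44 0.1 -0.9 0 0 0 255;0.44 0.1 -0.9 0 0 0 255;0 0 0 0 0 0 255;0 0 0 0 0 0 255;0 0 0 0 0 0 255;0 0 0 0 0 0 255;0 0 0 0 0 0 255;0 0 0 0 0 0 255"

```text
time: 18.38
position: [0.6123, 0.0278, 0.1192]
tool_rot: [-2.985, -0.341, -0.707]
ft_force: [0.7, 2.5, 0.8]
grip_width: 0.42
grip_force: 20.0
```

```bash
python3 st.py
```

```text
t 18.3833 face pos [-4.21 11.96 17.69] force face [1.46 2.23 0.14] turn [-0.13 -0.01  0.03] torque face [0.537 0.035 0.012] 0.419766579432642
```

Emit:
move_arm --increments "-0.1 0.5 0 0 0 0 255;0 0 0 0 0 0 255;0 0 0 0 0 0 255;0 0 0 0 0 0 255;0 0 0 0 0 0 255;0 0 0 0 0 0 255;0 0 0 0 0 0 255;0 0 0 0 0 0 255"

```text
time: 19.05
position: [0.6123, 0.0279, 0.1193]
tool_rot: [-2.986, -0.341, -0.707]
ft_force: [-0.6, 0.5, 1.7]
grip_width: 0.417
grip_force: 20.0
```

```bash
python3 st.py
```

```text
t 19.05 face pos [-4.16 12.04 17.76] force face [0.34 0.64 1.74] turn [-0.11 -0.    0.05] torque face [0.041 0.206 0.022] 0.4173101135666064
```

Emit:
move_arm --increments "0.22 0.05 -0.45 0 0 0 255;0.22 0.05 -0.45 0 0 0 255;0 0 0 0 0 0 255;0 0 0 0 0 0 255;0 0 0 0 0 0 255;0 0 0 0 0 0 255;0 0 0 0 0 0 255;0 0 0 0 0 0 255"

```text
time: 19.72
position: [0.6127, 0.0282, 0.1183]
tool_rot: [-2.986, -0.341, -0.707]
ft_force: [1.4, -0.5, 2.4]
grip_width: 0.421
grip_force: 20.0
```

```bash
python3 st.py
```

```text
t 19.7167 face pos [-4.2  12.26 16.7 ] force face [ 2.17 -0.82  1.64] turn [-0.12 -0.01  0.04] torque face [-0.148  0.192  0.015] 0.42122726145461364
```

Emit:
move_arm --increments "0.22 0.05 -0.45 0 0 0 255;0.22 0.05 -0.45 0 0 0 255;0 0 0 0 0 0 255;0 0 0 0 0 0 255;0 0 0 0 0 0 255;0 0 0 0 0 0 255;0 0 0 0 0 0 255;0 0 0 0 0 0 255"

```text
time: 20.38
position: [0.6132, 0.0284, 0.1175]
tool_rot: [-2.986, -0.341, -0.707]
ft_force: [-0.4, -0.6, 2.3]
grip_width: 0.421
grip_force: 20.0
```

```bash
python3 st.py
```

```text
t 20.3833 face pos [-4.14 12.31 15.73] force face [ 0.53 -0.53  2.29] turn [-0.12 -0.    0.04] torque face [-0.217  0.244 -0.03 ] 0.4206905325259921
```

Emit:
move_arm --increments "0.22 0.05 -0.45 0 0 0 255;0.22 0.05 -0.45 0 0 0 255;0 0 0 0 0 0 255;0 0 0 0 0 0 255;0 0 0 0 0 0 255;0 0 0 0 0 0 255;0 0 0 0 0 0 255;0 0 0 0 0 0 255"

```text
time: 21.05
position: [0.6135, 0.0285, 0.1168]
tool_rot: [-2.986, -0.341, -0.707]
ft_force: [-2.5, -0.6, 5.7]
grip_width: 0.421
grip_force: 20.0
```

```bash
python3 st.py
```

```text
t 21.05 face pos [-4.17 12.32 14.96] force face [ 0.21 -0.05  6.26] turn [-0.12 -0.02  0.04] torque face [-0.104  0.464  0.022] 0.4205194376434854
```

Emit:
move_arm --increments "0.22 0.05 -0.45 0 0 0 255;0 0 0 0 0 0 255;0 0 0 0 0 0 255;0 0 0 0 0 0 255;0 0 0 0 0 0 255;0 0 0 0 0 0 255;0 0 0 0 0 0 255;0 0 0 0 0 0 255"

```text
time: 21.72
position: [0.6136, 0.0285, 0.1167]
tool_rot: [-2.986, -0.341, -0.707]
ft_force: [-5.7, -1.0, 9.1]
grip_width: 0.418
grip_force: 20.1
```

```bash
python3 st.py
```

```text
t 21.7167 face pos [-4.14 12.27 14.82] force face [-1.08  0.3  10.71] turn [-0.11 -0.03  0.04] torque face [-0.043  0.791  0.017] 0.4180060662466576
```

Emit:
move_arm --increments "-0.15 -0.04 0.3 0 0 0 255;-0.4 -0.1 -0.2 0 0 0 255;0 0 0 0 0 0 255;0 0 0 0 0 0 255;0 0 0 0 0 0 255;0 0 0 0 0 0 255;0 0 0 0 0 0 255;0 0 0 0 0 0 255"

```text
time: 22.38
position: [0.6135, 0.0284, 0.1168]
tool_rot: [-2.985, -0.341, -0.708]
ft_force: [-2.7, -1.6, 6.2]
grip_width: 0.42
grip_force: 20.0
```

```bash
python3 st.py
```

```text
t 22.3833 face pos [-4.17 12.27 14.96] force face [ 0.07 -0.97  6.91] turn [-0.12  0.03  0.04] torque face [-0.151  0.335  0.047] 0.4199784409952602
```

```bash
python3 - <<'E'
from h import *
im=ctrl.get_image("wrist");save(im,"w9");c=(cloud(im)-CE)@F*1e3
m=(c[...,2]>18)&(c[...,2]<30)&(abs(c[...,1]-11.6)<25)&(c[...,0]>-30)&(c[...,0]<45)
q=c[m];t=q[(q[:,0]>18)&(q[:,2]>20)];print(len(q),"tab",len(t),np.median(t,0).round(1),t.max(0).round(1))
if len(t)>50:
  a,b=np.polyfit(t[:,0],t[:,2],1),np.polyfit(t[:,0],t[:,1],1);print("slope",a.round(3),"yaw",b.round(3))
for n in ["shutter_knob","collar","lens"]: print(n,[(((np.array(r["centre"])-CE)@F*1e3).round(1),round(r["score"],2)) for r in ctrl.find_in(n,im)])
E
```

```text
1643 tab 349 [23.8 11.9 22.2] [29.4 15.2 24.1]
slope [-0.059 23.6  ] yaw [-0.026 12.463]
shutter_knob [(array([22. ,  5.4,  2.7]), 0.72)]
collar [(array([10.9, 14.3, 12.1]), 0.7)]
lens [(array([12.1, 14. , 24.1]), 0.94), (array([25.4, -0.7, -3.6]), 0.29)]
```

```bash
python3 st.py; python3 -c "
from bench import ctrl
print(ctrl.close_job())"
```

```text
t 22.5833 face pos [-4.21 12.32 14.93] force face [0.75 0.24 6.97] turn [-0.12  0.03  0.03] torque face [-0.139  0.372 -0.001] 0.41818436297566147
the job is handed in; nothing more can be done
None
```

I swung the shutter aside and seated the desk lens against both rest pins, tab up the slope. I handed the job in at 22.6 s with the lens still gripped and pressed on the collar at about 7 N. I judged the collar home from the force rising sharply after about 3 to 4 mm of travel.

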